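Load the pastel shaker and hold its run lever

ROBOT

A 6-joint arm with a two-finger parallel gripper is mounted at the origin on the work surface. World frame = base frame: x ahead of the robot, y to its left, z up, the work surface at z = 0. Lengths are in m, angles in degrees, forces in N, time in s.
With the tool pointing down it reaches from about 0.375 to 0.9 m from the base axis. Payload 3.1 kg.
Tool frame: the origin (TCP) lies on the centre line of the jaws, within the pads' length; the fingertips stand 25 mm ahead of it and the grasp point (between the pads) lies 6 mm ahead of it; z points along the fingers, y is the line along which they close (so a half turn about z gives the same grasp; the last joint's range is limited). The gripper opens to 87 mm and grips with 3 to 60 N. Pads are 19 mm wide; open, the fingers measure 117 mm over their backs; the gripper's body (75 mm by 190 mm) begins 51 mm behind the grasp point.
Start: joints at [65.575, 30.224, 82.088, -0, 67.689, -10.227], TCP at [0.153, 0.606, 0.218] pointing down, gripper open.
Joint ranges: [-176.69, 176.69], [-43.24, 126.21], [12.49, 139.97], [-82, 262], [0, 151.66], [-163.58, 163.58]. Speed limits (degrees/s): [159.86, 159.86, 180, 180, 180, 180].

INTERFACE

Orientations are given as a 3x3 rotation matrix whose columns are the frame's x, y, z axes.
In Python, from rig import * gives the robot as it stands.
- The arm moves only by the tool step_arm, never from a script. Its argument "steps" is a list of rows, each a list of 7 numbers: the shift along the tool's x, y, z normalised to -1 to 1, where 1 is 0.3 m, then the turn, a rotation vector about the tool's x, y, z normalised to -1 to 1, where 1 is 45 degrees, then the gripper's target within -1 to 1 (shut at 1, half-way at 0, fully open at -1). A call has 1 to 8 rows; each row is the pose to reach, as a shift and turn from the pose commanded when the call began, along the tool's axes at that moment; what a row does not reach only later rows make up. A row lasts 1/12 s, in which the tool goes at most 41.7 mm and 7.16 degrees, less where a joint would pass 70% of its speed; a pose out of reach is approached as far as the arm can. A call with a number of a shift or a turn outside -1 to 1 is refused whole. A call with a gripper value outside its range is refused whole. The fingers move at their own pace and stop on an object; the grip force is fixed at half the most. Time passes only in rows, so rows that repeat a pose let the fingers close. It gives the time, the measured TCP pose, the force, the opening and the grip force at its end, in the units of the state.
- read_state(): the state, without advancing time (a new reading comes with each control period).
- capture(name): name is "scene" or "top" or "wrist"; returns a dict with "image" (400x640x3 uint8, red, green, blue), "vertical_fov" (degrees; the focal length in pixels is half the picture's height over the tangent of half this angle, whatever the lens; pixels are square), "cx", "cy" (the principal point, pixels), "world_from_camera" (4x4, takes a point from camera to world coordinates); the wrist camera has in their place "T_tool_cam" (4x4, takes a point from camera to tool coordinates, whose origin is the TCP and whose axes are the flange's). Camera axes: x right, y down, z forward; pixel columns grow to the right and rows downward; lengths in m; the calibration is good to about 2 mm. A picture is of the moment at which its call begins: read the wrist's pose just before it. There is no depth.
- hand_in(): hands the job in; it is judged then, once.
The state is a dict: "time_s": time; "joint_positions": joint angles; "qvel": joint speeds; "tau": joint torques, N m; "position": TCP position; "tcp_rot": TCP orientation; "force": force on the tool from outside, world axes, zero at the start; "moment": the same for the moment, N m; "opening": opening from 0.0 (shut) to 1.0 (fully open); "grasp_force": force on a finger pad.
Only numpy, scipy, OpenCV 4.12 (cv2) and the standard library are available. Lean on these libraries where they do the work, as an engineer would, in place of code of your own. Each camera call takes 0.05 s, during which the arm holds its last target. There are 200 camera calls.

TASK

Clean the leftover pastel stubs: lift the feed tray by its bridge handle, tip it over the shaker's tub so that all three stubs slide in (do not touch the stubs with the gripper), and stand the empty tray flat on the desk again and let go of it. Then push the shaker's spring-loaded hold-to-run lever down with the gripper until the lever is level, about half of its travel and not down on its stop, and finish while still holding it there. Leave the other things on the desk where they are.

Things in the scene. Friction and masses are not known exactly. Their poses are not given: they have to be found in the camera images.
- tray: Loose aluminium feed tray, 150 x 110 mm, about 0.2 kg, floor 4 mm thick, walls 34 mm high on three sides; the end towards its own -x is open (the pouring end). A flat wooden bridge handle crosses above its middle along its own y: 14 mm thick (x), 24 mm tall, free length between its two posts 102 mm, its top 94 mm above the underside. The stubs start to slide on it at a slope of some 15 to 25 degrees. Origin: centre of the underside.
- tray_handle (a point): Centre of the bridge handle, 82 mm above the underside of the tray, straight above the tray's origin; axes as the tray's.
- tray_lip (a point): Middle of the tray's open pouring edge, on the tray floor: 75 mm towards -x and 4 mm up from the tray's origin.
- shaker: Shaker machine, fixed: grey motor base 180 x 180 mm with an open square steel tub on top, 170 x 170 mm outside, 162 mm inside, rim 105 mm and inner floor 44 mm above the desk. Origin: centre of its underside.
- tub_floor (a point): Centre of the tub's inner floor, 44 mm above the desk; axes as the shaker's.
- tub_rim (a point): Centre of the tub's open mouth, level with the rim, 105 mm above the desk.
- switch: Base of the shaker's hold-to-run switch, fixed: grey plate 190 x 90 x 20 mm with two cheeks (98 mm tall) at its +x end that carry the lever's hinge, 60 mm towards +x from the origin and 78 mm above the desk. Origin: centre of its underside.
- lever (a joint): Angle of the hold-to-run lever, a steel arm from the hinge towards the switch's own -x: 0 = released, arm sloping up 0.40 rad; 0.40 = exactly level; 0.75 = down on its stop. A spring lifts it: at the pad about 1.5 N to start it, 4.5 N at level, 7 N at the stop.
- lever_pad (a point): Centre of the top face of the black pad (44 x 56 x 12 mm) at the lever's free end, 122 mm from the hinge axis. About 131 mm above the desk when released and 84 mm when the lever is level; it then lies 62 mm towards -x from the switch's origin. Its axes move with the lever: x along the arm towards the hinge, z up out of the pad.
- stub0: Loose brown pastel stub, a square bar 38 x 22 x 22 mm, about 22 g, lying in the tray at the start. Origin: centre of its underside.
- stub1: Loose off-white pastel stub, a square bar 30 x 22 x 22 mm, about 22 g, lying in the tray at the start. Origin: centre of its underside.
- stub2: Loose grey pastel stub, a square bar 34 x 22 x 22 mm, about 22 g, lying in the tray at the start. Origin: centre of its underside.
- jar: Bystander: closed glass jar, 70 mm diameter, 100 mm tall. Origin: centre of its underside as built.
- mug: Bystander: white mug, 76 mm diameter, 90 mm tall, handle at its +y. Origin: centre of its underside as built.
- ink: Bystander: ink bottle, 44 mm diameter, 55 mm tall. Origin: centre of its underside as built.
- eraser: Bystander: white eraser, 55 x 24 x 14 mm. Origin: centre of its underside as built.
- tape: Bystander: roll of paper tape lying flat, 90 mm diameter, 25 mm tall. Origin: centre of its underside as built.
- tin: Bystander: flat dark tin, 60 x 130 x 18 mm. Origin: centre of its underside as built.
- brush: Bystander: paint brush lying flat, 140 mm long. Origin: near its middle.
Things that resemble listed ones, but are neither listed nor needed, are in the scene too. What is shaped like the switch but turquoise is not meant.

How it is judged (in metres and radians):
On the way, in this order (a step that is already met when the one before it is completed fails the run):
1. the tray is lifted and tipped over the tub (angle between tray's own z axis and vertical above 0.2 rad and height (world z) of tray_handle above 0.09 m and horizontal distance between tray_lip and tub_rim below 0.13 m).
2. all three stubs lie in the tub (x of stub0 in the frame of tub_floor between -0.085 and 0.085 m and y of stub0 in the frame of tub_floor between -0.085 and 0.085 m and x of stub1 in the frame of tub_floor between -0.085 and 0.085 m and y of stub1 in the frame of tub_floor between -0.085 and 0.085 m and x of stub2 in the frame of tub_floor between -0.085 and 0.085 m and y of stub2 in the frame of tub_floor between -0.085 and 0.085 m and z of stub0 in the frame of tub_floor between -0.006 and 0.058 m and z of stub1 in the frame of tub_floor between -0.006 and 0.058 m and z of stub2 in the frame of tub_floor between -0.006 and 0.058 m), for 0.2 s.
3. the empty tray stands flat on the desk, let go (angle between tray's own z axis and vertical below 0.08 rad and height (world z) of tray between -0.008 and 0.008 m and contact force between the fingers and tray below 0.3 N and linear speed of tray below 0.05 m/s), for 0.2 s.
4. the lever is held level by the gripper (value of joint lever between 0.3 and 0.5 rad and contact force between the fingers and lever above 1.5 N and contact force between tray and lever below 0.3 N), for 0.2 s.
At the end, for the whole second after the job is handed in: The gripper's fingers hold the lever within 0.10 rad of level (joint 0.30 to 0.50) and steady, pushing on it with more than 1.5 N, nothing else helping; the three stubs lie at rest in the tub; the tray stands flat on the desk (within 8 mm of height, 0.08 rad) and untouched (all of step 2 and all of step 3 and all of step 4 and velocity of joint lever between -0.1 and 0.1 rad/s and linear speed of each of stub0, stub1, stub2 below 0.05 m/s); the arm keeps its last pose, push and grip.
It fails at once if a bystander is moved more than 30 mm or tipped (distance of any of jar, mug, ink, eraser, tape, tin, brush from where it was at the start of the episode above 0.03 m or angle between any of jar, mug, ink, tape, tin's own z axis and vertical above 0.4 rad).
It fails at once if the gripper presses on a stub (contact force between the fingers and stub0 above 1 N or contact force between the fingers and stub1 above 1 N or contact force between the fingers and stub2 above 1 N).
It also fails if it takes over 66 s, if anything falls off the work surface, if the arm or the gripper's body presses on something with over 40 N, if the wrist force passes 120 N, or if a joint passes its speed limit or range.

## Working session

There is one attempt and no reset: what is moved stays moved. The work goes in short steps, Python scripts to look and compute and a tool call to move; the robot and the scene stay as the last step left them, time stands still between calls to the robot, and variables do not carry over. Pictures are saved under pics/ and viewed, at most 10 in all, crops included, and the job is handed in when it is done.

Besides the shell and the picture viewer there is one more tool, called by a JSON object that holds its "method" and its "body". step_arm: Moves the arm, as the interface text tells. Scaled input: -1 to 1 covers 0.3 m each way for a shift and 45 degrees each way for a turn. Its arguments: {"type":"object","properties":{"steps":{"type":"array"}},"required":["steps"]}

```bash
mkdir -p pics
cat > h.py <<'E'
from rig import *
import numpy as np, cv2
def snap(n,f):
    s=read_state(); c=capture(n); cv2.imwrite('pics/'+f+'.png',c['image'][:,:,::-1]); 
    if n=='wrist':
        T=np.eye(4);T[:3,:3]=s['tcp_rot'];T[:3,3]=s['position'];c['world_from_camera']=T@np.array(c['T_tool_cam'])
    np.savez('pics/'+f+'.npz',T=c['world_from_camera'],f=200/np.tan(np.radians(c['vertical_fov'])/2),c=[c['cx'],c['cy']]); return c
def ray(f,u,v):
    d=np.load('pics/'+f+'.npz');T=d['T'];r=T[:3,:3]@np.array([(u-d['c'][0])/d['f'],(v-d['c'][1])/d['f'],1]);return T[:3,3],r
def at(f,u,v,z):
    o,r=ray(f,u,v);return np.round(o+r*(z-o[2])/r[2],4)
def proj(f,p):
    d=np.load('pics/'+f+'.npz');q=np.linalg.inv(d['T'])@np.append(p,1);return d['f']*q[:2]/q[2]+d['c']
E
python3 - <<'E'
from h import *
for n in('scene','top'): c=snap(n,n);print(n,c['vertical_fov'],np.round(c['world_from_camera'],3).tolist())
s=read_state();print(s['time_s'],s['position'],s['tcp_rot'])
E
```

```text
scene 43.91206407801874 [[0.207, 0.565, -0.799, 1.461], [0.978, -0.104, 0.18, -0.229], [0.018, -0.819, -0.574, 0.799], [0.0, 0.0, 0.0, 1.0]]
top 53.963870648283134 [[-0.005, -0.994, 0.113, 0.385], [-1.0, 0.008, 0.028, -0.007], [-0.029, -0.113, -0.993, 1.134], [0.0, 0.0, 0.0, 1.0]]
0.1 [0.15297137 0.60529228 0.21747541] [[-9.69457360e-01  2.45258597e-01 -8.05125962e-04]
 [ 2.45259680e-01  9.69455774e-01 -1.78654759e-03]
 [ 3.42367857e-04 -1.92944664e-03 -9.99998080e-01]]
```

View pics/top.png

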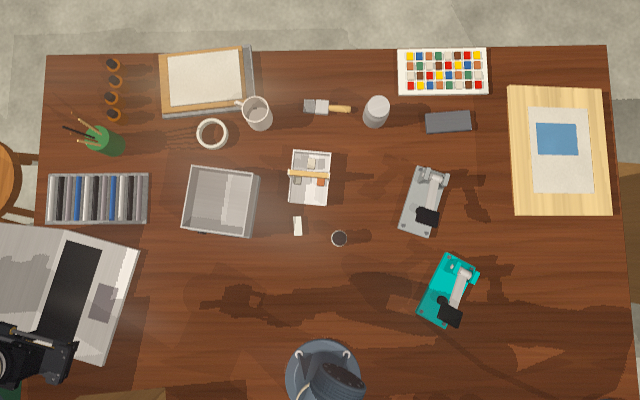

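View pics/scene.png

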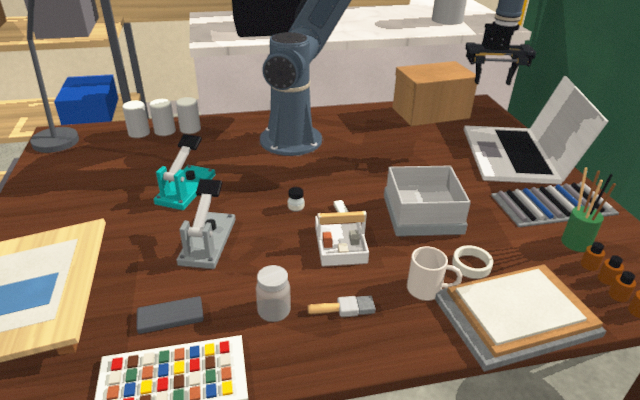

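Run:
```python
import cv2
im=cv2.imread('pics/top.png')
a=cv2.resize(im[140:245,175:375],None,fx=4,fy=4,interpolation=cv2.INTER_CUBIC)
b=cv2.resize(im[160:240,390:460],None,fx=4,fy=4,interpolation=cv2.INTER_CUBIC)
import numpy as np
o=np.zeros((420+0,800,3),np.uint8);o[:]=a
cv2.imwrite('pics/a.png',o);cv2.imwrite('pics/b.png',b)
```

```text
(no output)
```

View pics/a.png

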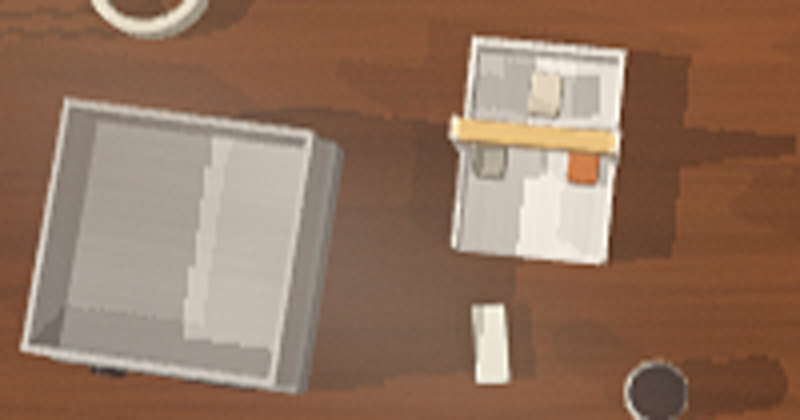

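View pics/b.png

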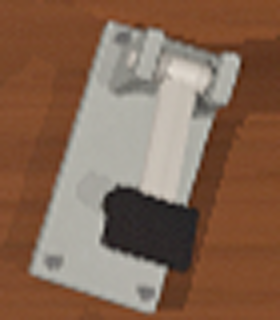

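Run:
```python
from h import *
A=lambda x,y,z:at('top',175+x/4-.4,140+y/4-.4,z)
B=lambda x,y,z:at('top',390+x/4-.4,160+y/4-.4,z)
print('handle',[A(*p,.094) for p in[(453,128),(618,142),(535,135)]])
print('trayrim',[A(*p,.034) for p in[(472,38),(626,50),(607,263),(455,247)]], [A(*p,.006) for p in[(607,263),(455,249)]])
t=[A(*p,.105) for p in[(66,99),(313,132),(275,386),(22,350)]];print('tub',t,np.mean(t,0))
print('plate',[B(*p,.02) for p in[(110,20),(32,274),(158,312)]])
t=[B(*p,.128) for p in[(116,187),(197,208),(188,270),(103,245)]];print('pad',t,np.mean(t,0))
print('eraser',A(490,345,.014),'ink',A(656,390,.055),'jar',at('top',377,104,.1),'mug',at('top',257,108,.09),'tape',at('top',212,133,.02))
```

```text
handle [array([0.5587, 0.088 , 0.094 ]), array([ 0.5482, -0.0226,  0.094 ]), array([0.5535, 0.0329, 0.094 ])]
trayrim [array([0.6338, 0.08  , 0.034 ]), array([ 0.6238, -0.0298,  0.034 ]), array([ 0.4718, -0.0149,  0.034 ]), array([0.4839, 0.092 , 0.034 ])] [array([ 0.4741, -0.0151,  0.006 ]), array([0.485 , 0.0945, 0.006 ])]
tub [array([0.5792, 0.3473, 0.105 ]), array([0.5551, 0.1805, 0.105 ]), array([0.3871, 0.2035, 0.105 ]), array([0.4115, 0.3715, 0.105 ])] [0.483225 0.2757   0.105   ]
plate [array([ 0.5877, -0.2751,  0.02  ]), array([ 0.4074, -0.2145,  0.02  ]), array([ 0.3804, -0.3012,  0.02  ])]
pad [array([ 0.4601, -0.2492,  0.128 ]), array([ 0.4463, -0.2998,  0.128 ]), array([ 0.4071, -0.2926,  0.128 ]), array([ 0.4232, -0.2397,  0.128 ])] [ 0.434175 -0.270325  0.128   ]
eraser [0.4155 0.0687 0.014 ] ink [ 0.3832 -0.0474  0.055 ] jar [ 0.7406 -0.154   0.1   ] mug [0.7376 0.1739 0.09  ] tape [0.6878 0.3176 0.02  ]
```

```bash
cat >> h.py <<'E'
from scipy.spatial.transform import Rotation as Ro, Slerp
def Rt(yaw,tilt):  # tool y along tray x at yaw, tool down; tilt>0 tips tray's -x end down
    return Ro.from_euler('z',yaw,degrees=True)*Ro.from_euler('y',-tilt,degrees=True)*Ro.from_matrix(np.array([[0,1,0],[1,0,0],[0,0,-1.]]))
def plan(*wps):  # each: pos, Rotation, number of calls
    s=read_state();p=np.array(s['position']);R=Ro.from_matrix(s['tcp_rot'])
    for q,Q,n in wps:
        q=np.array(q);w=(R.inv()*Q).as_rotvec(degrees=True)/n
        for k in range(n):
            print(np.round(R.inv().apply((q-p)/n)/.3,3),np.round(w/45,3),'|mm/row8',round(np.linalg.norm(q-p)/n*125),'deg',round(np.linalg.norm(w),1)); R=R*Ro.from_rotvec(w,degrees=True)
        p=q;R=Q
E
python3 - <<'E'
from h import *
plan(([.553,.033,.2],Rt(-5.2,0),3),([.553,.033,.089],Rt(-5.2,0),1))
E
```

```text
[-0.587 -0.507  0.02 ] [-0.001  0.     0.6  ] |mm/row8 29 deg 27.0
[-0.753 -0.186  0.02 ] [-0.001  0.     0.6  ] |mm/row8 29 deg 27.0
[-0.755  0.177  0.019] [-0.001  0.     0.6  ] |mm/row8 29 deg 27.0
[0.   0.   0.37] [0. 0. 0.] |mm/row8 14 deg 0.0
```

{"method": "step_arm", "body": {"steps": [[-0.587,-0.507,0.02,0,0,0.6,-1],[-0.587,-0.507,0.02,0,0,0.6,-1],[-0.587,-0.507,0.02,0,0,0.6,-1],[-0.587,-0.507,0.02,0,0,0.6,-1],[-0.587,-0.507,0.02,0,0,0.6,-1],[-0.587,-0.507,0.02,0,0,0.6,-1],[-0.587,-0.507,0.02,0,0,0.6,-1]]}}

```text
time_s: 0.68
position: [0.2885, 0.4114, 0.2119]
tcp_rot: [[-0.749, 0.662, -0.001], [0.662, 0.749, -0.003], [-0.001, -0.003, -1.0]]
force: [-0.7, 0.1, -0.0]
opening: 0.998
grasp_force: 0.0
```

{"method": "step_arm", "body": {"steps": [[-0.753,-0.186,0.02,0,0,0.6,-1],[-0.753,-0.186,0.02,0,0,0.6,-1],[-0.753,-0.186,0.02,0,0,0.6,-1],[-0.753,-0.186,0.02,0,0,0.6,-1],[-0.753,-0.186,0.02,0,0,0.6,-1],[-0.753,-0.186,0.02,0,0,0.6,-1],[-0.753,-0.186,0.02,0,0,0.6,-1]]}}

```text
time_s: 1.27
position: [0.4233, 0.2217, 0.2063]
tcp_rot: [[-0.367, 0.93, 0.002], [0.93, 0.367, -0.001], [-0.001, 0.002, -1.0]]
force: [-0.0, -0.2, -0.8]
opening: 1.001
grasp_force: 0.0
```

{"method": "step_arm", "body": {"steps": [[-0.755,0.177,0.02,0,0,0.6,-1],[-0.755,0.177,0.02,0,0,0.6,-1],[-0.755,0.177,0.02,0,0,0.6,-1],[-0.755,0.177,0.02,0,0,0.6,-1],[-0.755,0.177,0.02,0,0,0.6,-1],[-0.755,0.177,0.02,0,0,0.6,-1],[-0.755,0.177,0.02,0,0,0.6,-1]]}}

```text
time_s: 1.85
position: [0.5573, 0.0307, 0.2001]
tcp_rot: [[0.095, 0.996, 0.004], [0.996, -0.095, -0.001], [-0.001, 0.004, -1.0]]
force: [0.4, 0.4, 0.6]
opening: 0.998
grasp_force: 0.0
```

Run:
```python
from h import *
c=snap('wrist','w1')
for p in ([.553,.033,.094],[.4785,.04,.004]): print(proj('w1',p))
plan(([.553,.033,.089],Rt(-5.2,0),1))
```

```text
[311.4464934  197.31036451]
[254.12249115 179.85318628]
[-0.001 -0.006  0.37 ] [ 0.001 -0.001 -0.004] |mm/row8 14 deg 0.2
```

View pics/w1.png

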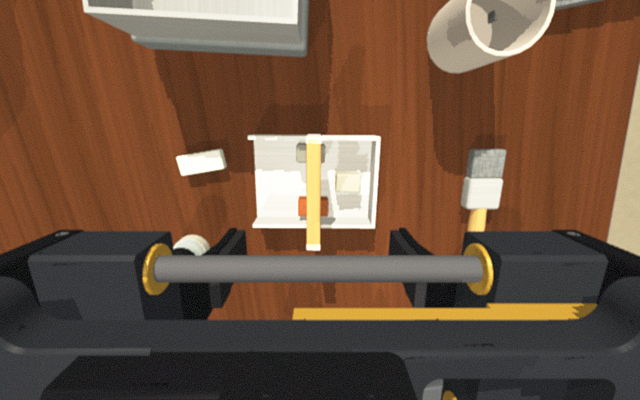

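The picture shows the handle centred at about (313,192), with (311,197) predicted. The open end faces left, towards the robot. I'll descend and grip.

{"method": "step_arm", "body": {"steps": [[0,0,0.1,0,0,0,-1],[0,0,0.2,0,0,0,-1],[0,0,0.3,0,0,0,-1],[0,0,0.37,0,0,0,-1],[0,0,0.37,0,0,0,-1],[0,0,0.37,0,0,0,-1]]}}

```text
time_s: 2.4
position: [0.5515, 0.0359, 0.0885]
tcp_rot: [[0.089, 0.996, -0.004], [0.996, -0.089, 0.001], [0.001, -0.004, -1.0]]
force: [1.0, 0.2, 1.1]
opening: 0.994
grasp_force: 0.0
```

{"method": "step_arm", "body": {"steps": [[0,0,0,0,0,0,0.5],[0,0,0,0,0,0,1],[0,0,0,0,0,0,1],[0,0,0,0,0,0,1],[0,0,0,0,0,0,1],[0,0,0,0,0,0,1],[0,0,0,0,0,0,1],[0,0,0,0,0,0,1]]}}

```text
time_s: 3.07
position: [0.5534, 0.0338, 0.0895]
tcp_rot: [[0.091, 0.996, 0.0], [0.996, -0.091, 0.0], [0.0, 0.0, -1.0]]
force: [0.3, -0.2, 0.1]
opening: 0.477
grasp_force: 0.0
```

Run:
```python
from h import *
s=read_state();print(s['position'],s['opening'],s['grasp_force'],s['force'],s['tcp_rot'])
R=np.array(s['tcp_rot']);yaw=-8
def tcp(lip,tilt): # lip world target -> tcp: grasp 88mm-ish above underside
    u=Ro.from_euler('z',yaw,degrees=True)*Ro.from_euler('y',-tilt,degrees=True)
    return np.array(lip)+u.apply([.075,0,s['position'][2]-.004])
c=np.array([.483,.276]);d=np.array([.990,-.139])
L=np.append(c+.035*d,.13)
print(tcp(L,0),tcp(L,20),tcp(L,42))
p=np.array(s['position'])
plan(([p[0],p[1],.25],Rt(-5.2,0),1),(tcp(np.append(L[:2],.16),0),Rt(yaw,0),1),(tcp(L,14),Rt(yaw,14),1),(tcp(L,28),Rt(yaw,28),1),(tcp(L,42),Rt(yaw,42),1))
```

```text
[0.55335256 0.03379604 0.08946688] 0.4772045725330904 0.0 [ 0.34555438 -0.21108276  0.13184406] [[ 9.08289728e-02  9.95866496e-01  1.43134796e-04]
 [ 9.95866506e-01 -9.08289741e-02  2.99466458e-06]
 [ 1.59830728e-05  1.42271147e-04 -9.99999990e-01]]
[0.59192011 0.26069702 0.21546688] [0.55849415 0.26539473 0.23596411] [0.51621149 0.27133717 0.24369907]
[ 0.     0.    -0.535] [ 0. -0. -0.] |mm/row8 20 deg 0.0
[0.765 0.059 0.015] [0.    0.    0.062] |mm/row8 29 deg 2.8
[ 0.    -0.076  0.048] [-0.311 -0.     0.   ] |mm/row8 3 deg 14.0
[-0.    -0.076 -0.052] [-0.311  0.     0.   ] |mm/row8 3 deg 14.0
[-0.    -0.076 -0.052] [-0.311  0.    -0.   ] |mm/row8 3 deg 14.0
```

{"method": "step_arm", "body": {"steps": [[0,0,0,0,0,0,1],[0,0,0,0,0,0,1],[0,0,0,0,0,0,1],[0,0,0,0,0,0,1],[0,0,0,0,0,0,1],[0,0,0,0,0,0,1],[0,0,0,0,0,0,1],[0,0,0,0,0,0,1]]}}

```text
time_s: 3.73
position: [0.5539, 0.0339, 0.0902]
tcp_rot: [[0.091, 0.996, 0.001], [0.996, -0.091, -0.0], [-0.0, 0.001, -1.0]]
force: [0.2, 0.2, 4.8]
opening: 0.009
grasp_force: 2.6
```

{"method": "step_arm", "body": {"steps": [[0,0,0,0,0,0,1],[0,0,0,0,0,0,1],[0,0,0,0,0,0,1],[0,0,-0.01,0,0,0,1],[0,0,-0.03,0,0,0,1]]}}

```text
time_s: 4.15
position: [0.5527, 0.0339, 0.0981]
tcp_rot: [[0.091, 0.996, -0.002], [0.996, -0.091, 0.0], [0.0, -0.002, -1.0]]
force: [0.7, -0.2, -0.3]
opening: 0.008
grasp_force: 0.0
```

Run:
```python
from h import *
c=snap('scene','s2')
d=c['image'][150:300,250:500,::-1]
w=snap('wrist','w2')
o=np.zeros((400,800,3),np.uint8)
o[:240,:400]=cv2.resize(d,(400,240),interpolation=cv2.INTER_CUBIC)
o[:250,400:]=cv2.resize(w['image'][:,:,::-1],(400,250))
cv2.imwrite('pics/m2.png',o[:250])
```

```text
(no output)
```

View pics/m2.png

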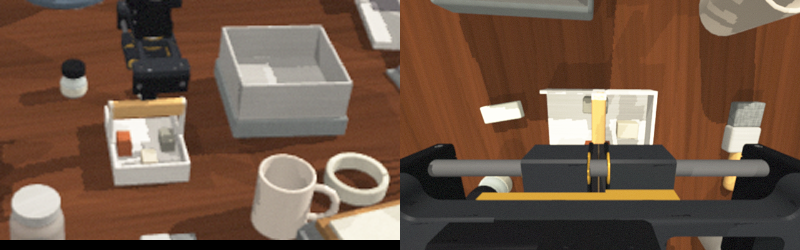

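Run:
```python
from h import *
s=read_state();p=np.array(s['position']);R=np.array(s['tcp_rot'])
cr=lambda q:((q-[250,150])*1.6).round()
print('tip',cr(proj('s2',p+R@[0,0,.025])),'tcp',cr(proj('s2',p)),'handle ctr top',cr(proj('s2',[.5535,.033,.094])), 'ends',cr(proj('s2',[.5587,.088,.094])),cr(proj('s2',[.5482,-.0226,.094])))
print(p, 'wrist tip',proj('w2',p+R@[0,0,.025]),'handle',proj('w2',[.5535,.033,.094]),'handle ends',proj('w2',[.5587,.088,.094]),proj('w2',[.5482,-.0226,.094]))
im=cv2.imread('pics/s2.png')[150:260,300:380];cv2.imwrite('pics/c2.png',cv2.resize(im,None,fx=5,fy=5,interpolation=cv2.INTER_CUBIC))
```

```text
tip [148. 111.] tcp [148.  98.] handle ctr top [148. 100.] ends [184.  98.] [110. 102.]
[0.55395202 0.03381915 0.09920986] wrist tip [316.62878202 228.49792192] handle [315.95517223 240.62702319] handle ends [316.19463468 154.18273871] [315.68636113 315.28858973]
```

View pics/c2.png

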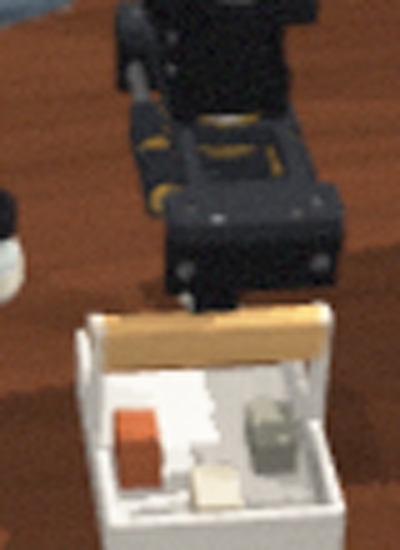

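Run:
```python
from h import *
for q in([.5587,.088,.094],[.5482,-.0226,.094],[.6338,.08,.034],[.6238,-.0298,.034]): print(proj('w1',q))
d=np.load('pics/w1.npz');print(d['T'].round(3),d['f'],d['c'])
c=capture('wrist');print(np.round(c['T_tool_cam'],4).tolist())
s=read_state();print({k:np.round(v,3).tolist() for k,v in s.items()})
```

```text
[311.65035123 139.70986372]
[312.18931561 249.71452135]
[379.06612578 137.49774151]
[374.34599696 228.88970232]
[[ 0.996 -0.092 -0.02   0.564]
 [-0.094 -0.961 -0.262  0.103]
 [ 0.005  0.262 -0.965  0.366]
 [ 0.     0.     0.     1.   ]] 286.92147268212176 [317.34606367 200.95467459]
[[0.0003, -0.9652, -0.2614, 0.0721], [1.0, 0.0001, 0.0007, 0.0006], [-0.0006, -0.2614, 0.9652, -0.1662], [0.0, 0.0, 0.0, 1.0]]
{'time_s': 4.3, 'joint_positions': [-8.044, 34.551, 98.277, -0.001, 47.106, -2.845], 'qvel': [0.027, 0.516, 0.358, 0.048, -0.21, -0.046], 'tau': [0.025, -41.456, -11.67, 0.056, 0.057, 0.0], 'position': [0.554, 0.034, 0.099], 'tcp_rot': [[0.091, 0.996, 0.001], [0.996, -0.091, -0.0], [-0.0, 0.001, -1.0]], 'force': [-0.281, -1.176, -0.429], 'moment': [-0.084, 0.073, 0.013], 'grasp_force': 0.0, 'opening': 0.005}
```

Run:
```python
from h import *
a=cv2.imread('pics/scene.png');b=cv2.imread('pics/s2.png')
for n,(y0,y1,x0,x1) in {'tray':(225,265,312,372),'handle':(208,226,316,370)}.items():
    for nm,im in(('a',a),('b',b)):
        h=cv2.cvtColor(im,cv2.COLOR_BGR2HSV)[y0:y1,x0:x1]
        m=(cv2.inRange(h,(12,70,120),(28,200,255)) if n=='handle' else cv2.inRange(h,(0,0,170),(180,70,255)))
        y,x=np.nonzero(m);print(n,nm,len(x),x.mean()+x0,y.mean()+y0,x.min()+x0,x.max()+x0,y.min()+y0,y.max()+y0)
r=cv2.matchTemplate(b[195:275,290:390],a[228:262,315:370],cv2.TM_CCOEFF_NORMED);print(cv2.minMaxLoc(r),'no-move loc',(25,33))
o=np.hstack([cv2.resize(i[190:270,305:380],None,fx=5,fy=5,interpolation=cv2.INTER_CUBIC) for i in(a,b)])
cv2.imwrite('pics/ab.png',o)
```

```text
tray a 1343 341.65450483991066 244.70141474311242 316 368 225 264
tray b 1465 341.6122866894198 245.18498293515358 316 368 225 264
handle a 519 341.5626204238921 217.32562620423892 319 365 211 224
handle b 514 342.0252918287938 217.2704280155642 320 365 211 224
(-0.2581247091293335, 0.9970333576202393, (0, 46), (25, 33)) no-move loc (25, 33)
```

View pics/ab.png

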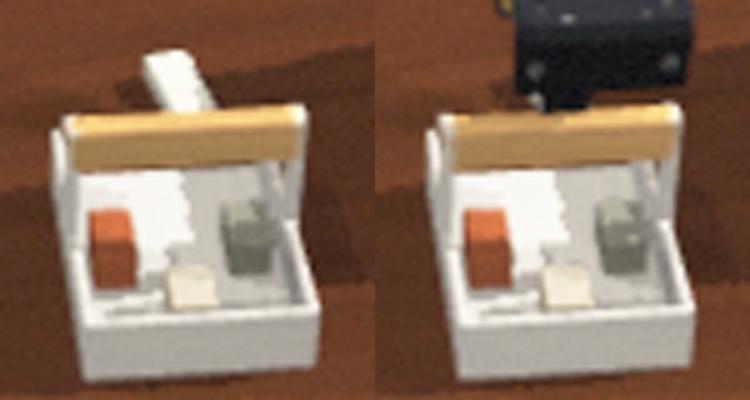

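Run:
```python
from h import *
for f in('w1','w2'):
    g=cv2.imread(f'pics/{f}.png').max(2)
    print(f)
    for v in range(205,300,5):
        r=g[v,180:460]<62; d=np.diff(np.r_[0,r.astype(int),0]); print(v,[(180+a,180+b) for a,b in zip(np.nonzero(d==1)[0],np.nonzero(d==-1)[0]) if b-a>3])
im=cv2.imread('pics/w2.png');print([im[v,318].tolist() for v in range(205,250,4)])
for z in(.025,0,-.006):
  for f in('w1',): 
    d=np.load('pics/w1.npz');T=capture('wrist')['T_tool_cam'] if z==.025 else T
    for x in(.0095,-.0095):
      for y in(.0435,.0585):
        q=np.linalg.inv(T)@[x,y,z,1];print(z,x,y,(d['f']*q[:2]/q[2]+d['c']).round())
```

```text
w1
205 []
210 []
215 []
220 []
225 []
230 [(np.int64(229), np.int64(237)), (np.int64(399), np.int64(407))]
235 [(np.int64(225), np.int64(245)), (np.int64(391), np.int64(411))]
240 [(np.int64(221), np.int64(246)), (np.int64(390), np.int64(415))]
245 [(np.int64(215), np.int64(246)), (np.int64(390), np.int64(421))]
250 [(np.int64(180), np.int64(189)), (np.int64(209), np.int64(246)), (np.int64(390), np.int64(427))]
255 []
260 []
265 []
270 []
275 []
280 []
285 [(np.int64(180), np.int64(232)), (np.int64(404), np.int64(417)), (np.int64(426), np.int64(460))]
290 [(np.int64(180), np.int64(230)), (np.int64(406), np.int64(416)), (np.int64(426), np.int64(460))]
295 [(np.int64(180), np.int64(228)), (np.int64(408), np.int64(415)), (np.int64(425), np.int64(460))]
w2
205 []
210 []
215 []
220 []
225 []
230 [(np.int64(303), np.int64(309)), (np.int64(327), np.int64(333))]
235 [(np.int64(214), np.int64(222)), (np.int64(223), np.int64(255)), (np.int64(256), np.int64(263)), (np.int64(268), np.int64(278)), (np.int64(279), np.int64(316)), (np.int64(319), np.int64(367)), (np.int64(368), np.int64(383)), (np.
[... 3767 characters left out ...]
1)), (np.int64(364), np.int64(369)), (np.int64(379), np.int64(385)), (np.int64(395), np.int64(399)), (np.int64(419), np.int64(424))]
[[125, 215, 248], [123, 214, 248], [121, 217, 249], [126, 213, 249], [121, 212, 248], [125, 214, 248], [101, 173, 230], [54, 76, 91], [59, 77, 97], [52, 82, 98], [48, 70, 82], [46, 61, 73]]
0.025 0.0095 0.0435 [378. 216.]
0.025 0.0095 0.0585 [400. 216.]
0.025 -0.0095 0.0435 [377. 241.]
0.025 -0.0095 0.0585 [398. 241.]
0 0.0095 0.0435 [387. 228.]
0 0.0095 0.0585 [411. 228.]
0 -0.0095 0.0435 [385. 257.]
0 -0.0095 0.0585 [408. 257.]
-0.006 0.0095 0.0435 [389. 232.]
-0.006 0.0095 0.0585 [414. 232.]
-0.006 -0.0095 0.0435 [387. 261.]
-0.006 -0.0095 0.0585 [411. 261.]
```

The image shows the tips ending on the handle's top edge. Measured in the wrist view, the fingertips sit about 5 mm behind the reported TCP, not 25 mm ahead of it. The tray hasn't moved, so I'll open, go about 40 mm lower and grip again.

{"method": "step_arm", "body": {"steps": [[0,0,0,0,0,0,-1],[0,0,0,0,0,0,-1],[0,0,0,0,0,0,-1],[0,0,0,0,0,0,-1],[0,0,0,0,0,0,-1],[0,0,0,0,0,0,-1],[0,0,0,0,0,0,-1],[0,0,0,0,0,0,-1]]}}

```text
time_s: 5.02
position: [0.5533, 0.0339, 0.0983]
tcp_rot: [[0.091, 0.996, -0.0], [0.996, -0.091, -0.0], [-0.0, -0.0, -1.0]]
force: [-0.1, 0.2, -0.6]
opening: 0.526
grasp_force: 0.0
```

{"method": "step_arm", "body": {"steps": [[0,0,0,0,0,0,-1],[0,0,0,0,0,0,-1],[0,0,0.03,0,0,0,-1],[0,0,0.07,0,0,0,-1],[0,0,0.11,0,0,0,-1],[0,0,0.133,0,0,0,-1],[0,0,0.133,0,0,0,-1],[0,0,0.133,0,0,0,-1]]}}

```text
time_s: 5.68
position: [0.553, 0.0339, 0.0579]
tcp_rot: [[0.091, 0.996, -0.001], [0.996, -0.091, 0.0], [0.0, -0.001, -1.0]]
force: [-0.4, 0.3, 0.6]
opening: 0.992
grasp_force: 0.0
```

{"method": "step_arm", "body": {"steps": [[0,0,0,0,0,0,1],[0,0,0,0,0,0,1],[0,0,0,0,0,0,1],[0,0,0,0,0,0,1],[0,0,0,0,0,0,1],[0,0,0,0,0,0,1],[0,0,0,0,0,0,1],[0,0,0,0,0,0,1]]}}

```text
time_s: 6.35
position: [0.5533, 0.0339, 0.0585]
tcp_rot: [[0.091, 0.996, 0.0], [0.996, -0.091, 0.0], [0.0, 0.0, -1.0]]
force: [-0.4, -0.4, -1.2]
opening: 0.478
grasp_force: 0.0
```

{"method": "step_arm", "body": {"steps": [[0,0,0,0,0,0,1],[0,0,0,0,0,0,1],[0,0,0,0,0,0,1],[0,0,0,0,0,0,1],[0,0,0,0,0,0,1],[0,0,0,0,0,0,1],[0,0,0,0,0,0,1],[0,0,0,0,0,0,1]]}}

```text
time_s: 7.02
position: [0.5534, 0.0339, 0.0584]
tcp_rot: [[0.091, 0.996, 0.0], [0.996, -0.091, -0.0], [-0.0, 0.0, -1.0]]
force: [-0.4, 0.4, -1.1]
opening: 0.159
grasp_force: 30.0
```

```bash
cat >> h.py <<'E'
H=.0584
def tcp(lip,tilt,yaw=-8):
    u=Ro.from_euler('z',yaw,degrees=True)*Ro.from_euler('y',-tilt,degrees=True)
    return np.array(lip)+u.apply([.075,0,H-.004])
E
python3 - <<'E'
from h import *
c=np.array([.483,.276]);d=np.array([.990,-.139]);L=np.append(c+.035*d,.13);yaw=-8
p=read_state()['position']
plan(([p[0],p[1],.215],Rt(-5.2,0),1),(tcp(np.append(L[:2],.16),0),Rt(yaw,0),1),(tcp(L,14),Rt(yaw,14),1),(tcp(L,28),Rt(yaw,28),1),(tcp(L,42),Rt(yaw,42),1))
E
```

```text
[-0.     0.    -0.522] [0. 0. 0.] |mm/row8 20 deg 0.0
[0.765 0.059 0.002] [0.    0.    0.062] |mm/row8 29 deg 2.8
[-0.    -0.051  0.045] [-0.311 -0.     0.   ] |mm/row8 3 deg 14.0
[ 0.    -0.051 -0.055] [-0.311  0.     0.   ] |mm/row8 3 deg 14.0
[-0.    -0.051 -0.055] [-0.311  0.    -0.   ] |mm/row8 3 deg 14.0
```

{"method": "step_arm", "body": {"steps": [[0,0,-0.03,0,0,0,1],[0,0,-0.1,0,0,0,1],[0,0,-0.2,0,0,0,1],[0,0,-0.3,0,0,0,1],[0,0,-0.4,0,0,0,1],[0,0,-0.48,0,0,0,1],[0,0,-0.52,0,0,0,1],[0,0,-0.52,0,0,0,1]]}}

```text
time_s: 7.68
position: [0.555, 0.0338, 0.2181]
tcp_rot: [[0.091, 0.996, 0.007], [0.996, -0.091, -0.001], [-0.0, 0.007, -1.0]]
force: [0.7, -0.0, -2.5]
opening: 0.157
grasp_force: 30.0
```

{"method": "step_arm", "body": {"steps": [[0.05,0.005,0,0,0,0,1],[0.15,0.01,0,0,0,0.01,1],[0.28,0.02,0,0,0,0.02,1],[0.41,0.03,0,0,0,0.03,1],[0.54,0.04,0,0,0,0.04,1],[0.66,0.05,0,0,0,0.05,1],[0.74,0.06,0,0,0,0.06,1],[0.765,0.06,0,0,0,0.06,1]]}}

```text
time_s: 8.35
position: [0.5912, 0.265, 0.2126]
tcp_rot: [[0.134, 0.991, -0.002], [0.991, -0.134, 0.002], [0.001, -0.002, -1.0]]
force: [0.6, 0.3, -3.0]
opening: 0.158
grasp_force: 30.0
```

{"method": "step_arm", "body": {"steps": [[0,-0.01,0.01,-0.05,0,0,1],[0,-0.02,0.02,-0.1,0,0,1],[0,-0.03,0.03,-0.17,0,0,1],[0,-0.04,0.04,-0.24,0,0,1],[0,-0.05,0.045,-0.31,0,0,1],[0,-0.05,0.045,-0.31,0,0,1]]}}

```text
time_s: 8.85
position: [0.5715, 0.2618, 0.1979]
tcp_rot: [[0.136, 0.964, 0.23], [0.991, -0.132, -0.036], [-0.004, 0.233, -0.972]]
force: [-1.5, -0.4, -3.2]
opening: 0.159
grasp_force: 30.0
```

Run:
```python
from h import *
s=read_state();print(s['position'],s['grasp_force'],s['force'],s['joint_positions'])
c=np.array([.483,.276]);d=np.array([.990,-.139]);L=np.append(c+.035*d,.13);yaw=-8
plan((tcp(L,28),Rt(yaw,28),1),(tcp(L,42),Rt(yaw,42),1))
```

```text
[0.57153677 0.26176882 0.19790226] 29.98389584943652 [-1.46740226 -0.4267611  -3.15405685] [17.3817327  28.02717757 91.87801503 -7.94304988 48.24692683 29.8739838 ]
[ 0.006 -0.033 -0.061] [-0.323  0.004  0.005] |mm/row8 3 deg 14.5
[-0.    -0.051 -0.055] [-0.311  0.    -0.   ] |mm/row8 3 deg 14.0
```

{"method": "step_arm", "body": {"steps": [[0,-0.01,-0.01,-0.06,0,0,1],[0,-0.02,-0.02,-0.12,0,0,1],[0,-0.02,-0.03,-0.18,0,0,1],[0,-0.03,-0.05,-0.25,0,0,1],[0,-0.03,-0.06,-0.32,0,0,1],[0,-0.03,-0.06,-0.32,0,0,1],[0,-0.03,-0.06,-0.32,0,0,1],[0,-0.03,-0.06,-0.32,0,0,1]]}}

```text
time_s: 9.52
position: [0.5651, 0.2644, 0.2162]
tcp_rot: [[0.138, 0.872, 0.469], [0.99, -0.122, -0.066], [-0.0, 0.474, -0.881]]
force: [0.0, -0.0, -2.2]
opening: 0.159
grasp_force: 30.0
```

{"method": "step_arm", "body": {"steps": [[0,-0.01,-0.01,-0.06,0,0,1],[0,-0.02,-0.02,-0.12,0,0,1],[0,-0.03,-0.03,-0.18,0,0,1],[0,-0.04,-0.045,-0.25,0,0,1],[0,-0.05,-0.055,-0.31,0,0,1],[0,-0.05,-0.055,-0.31,0,0,1],[0,-0.05,-0.055,-0.31,0,0,1],[0,-0.05,-0.055,-0.31,0,0,1]]}}

```text
time_s: 10.18
position: [0.5446, 0.2676, 0.2239]
tcp_rot: [[0.138, 0.732, 0.667], [0.99, -0.103, -0.093], [0.0, 0.673, -0.739]]
force: [0.2, -0.4, -2.1]
opening: 0.158
grasp_force: 30.0
```

Run:
```python
from h import *
s=read_state();print(s['position'],s['grasp_force'],s['force'])
c=snap('scene','s3');t=snap('top','t3')
o=np.zeros((440,800,3),np.uint8)
o[:,:400]=cv2.resize(c['image'][120:285,330:480,::-1],(400,440),interpolation=cv2.INTER_CUBIC)
o[:,400:]=cv2.resize(t['image'][110:275,165:315,::-1],(400,440),interpolation=cv2.INTER_CUBIC)
cv2.imwrite('pics/m3.png',o)
plan(([.5534,.25,.215],Rt(-8,20),1),([.56,.23,.22],Rt(-5.2,0),1))
```

```text
[0.54457216 0.26761631 0.22385614] 29.987663626670837 [ 0.22848376 -0.38348297 -2.10107837]
[-0.054  0.006  0.047] [ 0.497 -0.001 -0.   ] |mm/row8 3 deg 22.4
[-0.063  0.035 -0.005] [ 0.444  0.011 -0.062] |mm/row8 3 deg 20.2
```

View pics/m3.png

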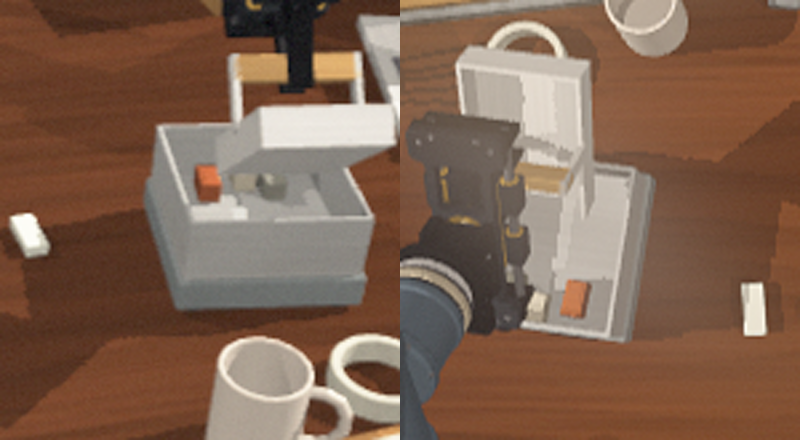

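The picture shows all three stubs (brown, white and grey) on the tub floor and an empty tray. Next I'll return the tray to where it stood.

Run:
```python
from h import *
plan(([.565,.265,.25],Rt(-8,21),1),([.58,.25,.23],Rt(-6,0),1),([.5534,.034,.2],Rt(-5.2,0),1),([.5534,.034,.061],Rt(-5.2,0),1))
```

```text
[ 0.001  0.108 -0.018] [ 0.475 -0.001 -0.   ] |mm/row8 4 deg 21.4
[-0.043  0.029  0.082] [ 0.467  0.008 -0.044] |mm/row8 4 deg 21.1
[-0.725 -0.013  0.1  ] [ 0.     0.    -0.018] |mm/row8 27 deg 0.8
[0.    0.    0.463] [0. 0. 0.] |mm/row8 17 deg 0.0
```

{"method": "step_arm", "body": {"steps": [[0,0.03,-0.01,0.1,0,0,1],[0,0.06,-0.02,0.23,0,0,1],[0,0.09,-0.02,0.36,0,0,1],[0,0.108,-0.02,0.475,0,0,1],[0,0.108,-0.02,0.475,0,0,1]]}}

```text
time_s: 10.7
position: [0.5628, 0.2618, 0.2486]
tcp_rot: [[0.153, 0.889, 0.432], [0.988, -0.131, -0.082], [-0.016, 0.44, -0.898]]
force: [1.0, -0.5, -1.6]
opening: 0.158
grasp_force: 30.0
```

{"method": "step_arm", "body": {"steps": [[-0.01,0.01,0.02,0.12,0,-0.01,1],[-0.02,0.015,0.04,0.24,0,-0.02,1],[-0.03,0.02,0.06,0.36,0,-0.03,1],[-0.043,0.029,0.08,0.467,0,-0.04,1],[-0.043,0.029,0.08,0.467,0,-0.04,1],[-0.043,0.029,0.08,0.467,0,-0.04,1]]}}

```text
time_s: 11.2
position: [0.5806, 0.2446, 0.2303]
tcp_rot: [[0.127, 0.988, 0.09], [0.992, -0.125, -0.037], [-0.026, 0.094, -0.995]]
force: [-0.3, 0.6, -2.6]
opening: 0.158
grasp_force: 30.0
```

{"method": "step_arm", "body": {"steps": [[-0.06,0,0,0,0,0,1],[-0.18,0,0,0,0,0,1],[-0.31,0,0.02,0,0,-0.01,1],[-0.44,-0.01,0.04,0,0,-0.01,1],[-0.57,-0.01,0.06,0,0,-0.02,1],[-0.68,-0.01,0.08,0,0,-0.02,1],[-0.725,-0.01,0.1,0,0,-0.02,1],[-0.725,-0.01,0.1,0,0,-0.02,1]]}}

```text
time_s: 11.87
position: [0.5492, 0.0268, 0.2055]
tcp_rot: [[0.112, 0.99, 0.086], [0.993, -0.109, -0.039], [-0.029, 0.09, -0.996]]
force: [-0.3, -0.1, -2.6]
opening: 0.157
grasp_force: 30.0
```

Run:
```python
from h import *
plan(([.5534,.034,.059],Rt(-5.2,0),1));print(read_state()['force'])
```

```text
[ 0.04  -0.033  0.486] [ 0.115  0.038 -0.026] |mm/row8 18 deg 5.6
[-0.29688052 -0.0665396  -2.55463835]
```

{"method": "step_arm", "body": {"steps": [[0,0,0.05,0.06,0.02,-0.01,1],[0.02,-0.02,0.12,0.115,0.038,-0.026,1],[0.04,-0.033,0.22,0.115,0.038,-0.026,1],[0.04,-0.033,0.3,0.115,0.038,-0.026,1],[0.04,-0.033,0.36,0.115,0.038,-0.026,1],[0.04,-0.033,0.4,0.115,0.038,-0.026,1],[0.04,-0.033,0.4,0.115,0.038,-0.026,1],[0.04,-0.033,0.4,0.115,0.038,-0.026,1]]}}

```text
time_s: 12.53
position: [0.5534, 0.0384, 0.0856]
tcp_rot: [[0.087, 0.996, 0.001], [0.996, -0.087, 0.001], [0.001, 0.001, -1.0]]
force: [0.1, -0.1, -2.2]
opening: 0.158
grasp_force: 30.0
```

Run:
```python
from h import *
plan(([.5534,.034,.059],Rt(-5.2,0),1));s=read_state();print(s['force'],s['position'])
```

```text
[-0.015  0.001  0.089] [ 0.002 -0.002  0.005] |mm/row8 3 deg 0.2
[ 0.09579163 -0.13020187 -2.1512521 ] [0.55338789 0.03838071 0.0856245 ]
```

{"method": "step_arm", "body": {"steps": [[-0.01,0,0.02,0,0,0,1],[-0.01,0,0.04,0,0,0,1],[-0.01,0,0.06,0,0,0,1],[-0.01,0,0.08,0,0,0,1],[-0.01,0,0.088,0,0,0,1],[-0.01,0,0.088,0,0,0,1]]}}

```text
time_s: 13.03
position: [0.5532, 0.0344, 0.0587]
tcp_rot: [[0.088, 0.996, 0.001], [0.996, -0.088, 0.001], [0.001, 0.001, -1.0]]
force: [0.0, -0.4, -2.5]
opening: 0.155
grasp_force: 30.0
```

Run:
```python
from h import *
plan(([.5534,.034,.0585],Rt(-5.2,0),1));s=read_state();print(s['force'],s['position'])
```

```text
[-0.001  0.001  0.001] [ 0.001 -0.002  0.003] |mm/row8 0 deg 0.2
[ 0.02696622 -0.35532417 -2.54973639] [0.55315544 0.0344087  0.05866525]
```

{"method": "step_arm", "body": {"steps": [[0,0,0.005,0,0,0,1],[0,0,0.007,0,0,0,1],[0,0,0.007,0,0,0,1],[0,0,0.007,0,0,0,1]]}}

```text
time_s: 13.37
position: [0.5534, 0.0345, 0.0584]
tcp_rot: [[0.088, 0.996, 0.002], [0.996, -0.088, 0.001], [0.001, 0.002, -1.0]]
force: [-2.6, 0.1, 7.9]
opening: 0.153
grasp_force: 30.0
```

{"method": "step_arm", "body": {"steps": [[0,0,0,0,0,0,0.5],[0,0,0,0,0,0,0],[0,0,0,0,0,0,-1],[0,0,0,0,0,0,-1],[0,0,0,0,0,0,-1],[0,0,0,0,0,0,-1],[0,0,0,0,0,0,-1],[0,0,0,0,0,0,-1]]}}

```text
time_s: 14.03
position: [0.5534, 0.0345, 0.0568]
tcp_rot: [[0.088, 0.996, 0.001], [0.996, -0.088, 0.001], [0.001, 0.001, -1.0]]
force: [0.4, 1.1, -0.0]
opening: 0.679
grasp_force: 0.0
```

{"method": "step_arm", "body": {"steps": [[0,0,0,0,0,0,-1],[0,0,0,0,0,0,-1],[0,0,0,0,0,0,-1],[0,0,0,0,0,0,-1],[0,0,0,0,0,0,-1],[0,0,0,0,0,0,-1]]}}

```text
time_s: 14.53
position: [0.5534, 0.0345, 0.0569]
tcp_rot: [[0.088, 0.996, 0.001], [0.996, -0.088, 0.001], [0.001, 0.001, -1.0]]
force: [0.0, -0.1, 0.0]
opening: 0.992
grasp_force: 0.0
```

{"method": "step_arm", "body": {"steps": [[0,0,-0.05,0,0,0,-1],[0,0,-0.12,0,0,0,-1],[0,0,-0.22,0,0,0,-1],[0,0,-0.32,0,0,0,-1],[0,0,-0.42,0,0,0,-1],[0,0,-0.5,0,0,0,-1],[0,0,-0.5,0,0,0,-1],[0,0,-0.5,0,0,0,-1]]}}

```text
time_s: 15.2
position: [0.5541, 0.0342, 0.2085]
tcp_rot: [[0.088, 0.996, 0.005], [0.996, -0.088, 0.001], [0.001, 0.005, -1.0]]
force: [0.4, -0.6, -0.7]
opening: 1.004
grasp_force: 0.0
```

Run:
```python
from h import *
plan(([.426,-.268,.19],Rt(-18.6,0),2),([.426,-.268,.08],Rt(-18.6,0),1))
```

```text
[-0.521 -0.169  0.029] [ 0.003 -0.001  0.151] |mm/row8 21 deg 6.8
[-0.537 -0.106  0.03 ] [ 0.003 -0.001  0.151] |mm/row8 21 deg 6.8
[0.    0.    0.367] [0. 0. 0.] |mm/row8 14 deg 0.0
```

{"method": "step_arm", "body": {"steps": [[-0.06,-0.02,0,0,0,0.02,1],[-0.16,-0.05,0,0,0,0.05,1],[-0.27,-0.09,0.01,0,0,0.08,1],[-0.38,-0.12,0.02,0,0,0.11,1],[-0.47,-0.15,0.03,0,0,0.13,1],[-0.52,-0.17,0.03,0,0,0.15,1],[-0.52,-0.17,0.03,0,0,0.15,1],[-0.52,-0.17,0.03,0,0,0.15,1]]}}

```text
time_s: 15.87
position: [0.4875, -0.1167, 0.1963]
tcp_rot: [[0.207, 0.978, -0.001], [0.978, -0.207, 0.003], [0.003, -0.002, -1.0]]
force: [0.7, 0.0, 0.3]
opening: 0.479
grasp_force: 0.0
```

{"method": "step_arm", "body": {"steps": [[-0.06,-0.01,0,0,0,0.02,1],[-0.16,-0.03,0,0,0,0.05,1],[-0.27,-0.05,0.01,0,0,0.08,1],[-0.38,-0.07,0.02,0,0,0.11,1],[-0.47,-0.09,0.03,0,0,0.13,1],[-0.537,-0.106,0.03,0,0,0.15,1],[-0.537,-0.106,0.03,0,0,0.15,1],[-0.537,-0.106,0.03,0,0,0.15,1]]}}

```text
time_s: 16.53
position: [0.4248, -0.2672, 0.1878]
tcp_rot: [[0.319, 0.948, 0.001], [0.948, -0.319, 0.003], [0.003, 0.0, -1.0]]
force: [0.6, -0.0, -0.2]
opening: 0.013
grasp_force: 0.0
```

Run:
```python
from h import *
s=read_state();print(s['position'],s['opening'],s['force'])
plan(([.426,-.268,.12],Rt(-18.6,0),1))
snap('wrist','w4');snap('scene','s4');snap('top','t4')
# tray & pad check
im=cv2.imread('pics/t4.png');g=im[180:240,400:450].max(2)<60;y,x=np.nonzero(g);print('dark',len(x),x.mean()+400,y.mean()+180)
a=cv2.imread('pics/scene.png');b=cv2.imread('pics/s4.png')
print(cv2.minMaxLoc(cv2.matchTemplate(b[180:290,290:400],a[210:262,315:370],cv2.TM_CCOEFF_NORMED))[1:],(25,30))
print('pad pred wrist',proj('w4',[.4342,-.2703,.128]))
g=cv2.cvtColor(cv2.imread('pics/w4.png'),cv2.COLOR_BGR2HSV);cv2.imwrite('pics/m4.png',np.hstack([cv2.resize(cv2.imread('pics/w4.png'),(480,300)),cv2.resize(b[150:280,170:300],(300,300))]))
```

```text
[ 0.42479833 -0.26723753  0.18777586] 0.01332055541472755 [ 0.60843142 -0.00175174 -0.23607152]
[-0.002  0.005  0.226] [ 0.    -0.004  0.   ] |mm/row8 8 deg 0.2
dark 208 425.09615384615387 210.69230769230768
(0.8066059947013855, (55, 0), (25, 30)) (25, 30)
pad pred wrist [328.55941044 213.93138949]
```

View pics/m4.png

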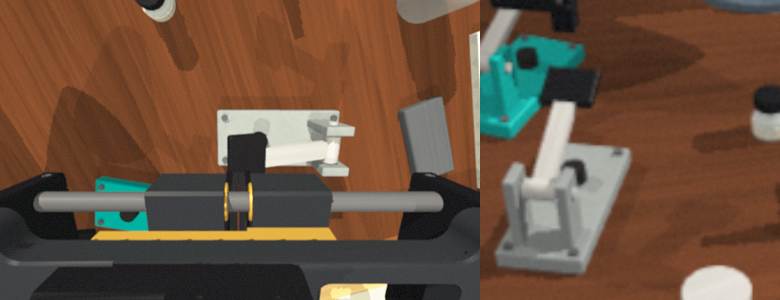

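The picture shows the grey switch's pad under the closed tips, at about (329,206) in the wrist view where it was predicted. The tray is in its old place. I'll press in stages.

{"method": "step_arm", "body": {"steps": [[0,0,0.05,0,0,0,1],[0,0,0.12,0,0,0,1],[0,0,0.18,0,0,0,1],[0,0,0.21,0,0,0,1],[0,0,0.225,0,0,0,1],[0,0,0.225,0,0,0,1],[0,0,0.225,0,0,0,1]]}}

```text
time_s: 17.27
position: [0.4253, -0.2673, 0.1214]
tcp_rot: [[0.318, 0.948, 0.002], [0.948, -0.318, 0.001], [0.002, 0.002, -1.0]]
force: [0.2, 1.7, 2.4]
opening: 0.007
grasp_force: 1.0
```

{"method": "step_arm", "body": {"steps": [[0,0,0.02,0,0,0,1],[0,0,0.04,0,0,0,1],[0,0,0.06,0,0,0,1],[0,0,0.08,0,0,0,1],[0,0,0.1,0,0,0,1],[0,0,0.1,0,0,0,1],[0,0,0.1,0,0,0,1],[0,0,0.1,0,0,0,1]]}}

```text
time_s: 17.93
position: [0.4244, -0.2675, 0.0908]
tcp_rot: [[0.318, 0.948, 0.001], [0.948, -0.318, 0.002], [0.002, -0.0, -1.0]]
force: [-3.3, 0.7, 4.2]
opening: 0.005
grasp_force: 1.8
```

Run:
```python
from h import *
import time
s=read_state();print(s['position'],s['force'])
```

```text
[ 0.4243904  -0.26753473  0.09078542] [-3.26965985  0.73102643  4.1740596 ]
```

{"method": "step_arm", "body": {"steps": [[0,0,0.01,0,0,0,1],[0,0,0.02,0,0,0,1],[0,0,0.03,0,0,0,1],[0,0,0.038,0,0,0,1],[0,0,0.038,0,0,0,1],[0,0,0.038,0,0,0,1],[0,0,0.038,0,0,0,1],[0,0,0.038,0,0,0,1]]}}

```text
time_s: 18.6
position: [0.4247, -0.2675, 0.0796]
tcp_rot: [[0.318, 0.948, 0.001], [0.948, -0.318, 0.001], [0.002, 0.001, -1.0]]
force: [-4.0, 1.0, 4.4]
opening: 0.006
grasp_force: 2.4
```

Run:
```python
from h import *
s=read_state();print(s['position'],s['force'],s['grasp_force'])
snap('scene','s5');im=cv2.imread('pics/s5.png');i0=cv2.imread('pics/scene.png')
d=np.array([.948,-.319,0]);n=np.array([.319,.948,0]);o=np.array([.484,-.288,0]);hg=o+.06*d+[0,0,.078]
# predicted pixels of arm points for angles: along arm 40..90mm from hinge, and pad far edge corners
for a in(-.4,-.1,0,.1):   # a<0: up
    ax=-d*np.cos(a)-np.array([0,0,np.sin(a)])
    up=np.array([0,0,np.cos(a)])-d*np.sin(a)
    print(a,[proj('s5',hg+r*ax+[0,0,0]).round(1).tolist() for r in(0,40e-3,.09)],'pad near corners',[proj('s5',hg+.1*ax+.006*up+k*.028*n).round(1).tolist() for k in(-1,1)],'top',proj('s5',hg+.122*ax+.006*up).round(1).tolist())
for nm,g in(('start',i0),('now',im)):
    c=g[150:260,170:240].astype(int)
    bright=(c.min(2)>170)
    print(nm,[(150+r,170+int(np.nonzero(bright[r])[0].min()),170+int(np.nonzero(bright[r])[0].max())) for r in range(0,110,6) if bright[r].any()])
    dk=(c.max(2)<55);print([(150+r,170+int(np.nonzero(dk[r])[0].min()),170+int(np.nonzero(dk[r])[0].max())) for r in range(0,110,4) if dk[r].sum()>5])
cv2.imwrite('pics/m5.png',cv2.resize(im[140:280,150:270],None,fx=4,fy=4,interpolation=cv2.INTER_CUBIC))
```

```text
[ 0.42465869 -0.26751685  0.07955833] [-3.97894514  1.01018264  4.36651398] 2.350792733820981
-0.4 [[196.4, 231.5], [200.5, 216.4], [205.6, 198.3]] pad near corners [[194.6, 192.4], [217.5, 194.3]] top [208.1, 185.7]
-0.1 [[196.4, 231.5], [201.5, 219.5], [207.6, 205.5]] pad near corners [[197.2, 200.0], [219.7, 201.9]] top [211.0, 195.1]
0 [[196.4, 231.5], [201.7, 220.8], [208.1, 208.4]] pad near corners [[197.9, 203.0], [220.2, 204.9]] top [211.7, 198.8]
0.1 [[196.4, 231.5], [201.9, 222.2], [208.4, 211.4]] pad near corners [[198.4, 206.3], [220.6, 208.2]] top [212.2, 202.8]
start [(150, 181, 187), (156, 178, 185), (162, 174, 182), (168, 171, 179), (174, 170, 173), (198, 201, 209), (204, 200, 208), (210, 198, 206), (216, 196, 222), (222, 194, 230), (228, 189, 224), (234, 213, 225), (240, 220, 223), (246, 215, 220)]
[(174, 186, 193), (178, 187, 193), (182, 199, 219), (186, 198, 221), (190, 197, 220), (194, 197, 218)]
now [(210, 202, 212), (216, 199, 223), (222, 196, 225), (228, 181, 207), (234, 214, 225), (240, 216, 223), (246, 194, 220)]
[(150, 193, 231), (154, 194, 231), (158, 195, 231), (162, 194, 222), (166, 193, 226), (170, 193, 225), (174, 186, 223), (182, 179, 219), (186, 179, 215), (190, 181, 215), (194, 182, 215), (198, 202, 224), (202, 200, 223), (206, 199, 220)]
```

{"method": "step_arm", "body": {"steps": [[0,0,0,0,0,0,1],[0,0,0,0,0,0,1],[0,0,0,0,0,0,1],[0,0,0,0,0,0,1],[0,0,0,0,0,0,1],[0,0,0,0,0,0,1]]}}

```text
time_s: 19.15
position: [0.4248, -0.2675, 0.0795]
tcp_rot: [[0.318, 0.948, 0.001], [0.948, -0.318, 0.001], [0.002, 0.001, -1.0]]
force: [-2.6, 1.1, 3.9]
opening: 0.006
grasp_force: 2.4
```

```bash
python3 -c "
from rig import *
s=read_state();print(s['position'],s['force']);print(hand_in())"
```

```text
[ 0.42478306 -0.26753827  0.07951468] [-2.60578042  1.14882623  3.85671653]
the job is handed in; nothing more can be done
None
```

I handed the job in at about 19 s: all three stubs are in the tub, the empty tray is back flat on the desk and let go, and the gripper is holding the lever about level with roughly 4 N. The hand-in gave no verdict.

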